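# Press the lid of a paint tin home with the seating tool

## Robot

A 7-joint arm with a two-finger parallel gripper is mounted at the origin on the work surface. World frame = base frame: x ahead of the robot, y to its left, z up, the work surface at z = 0. Lengths are in m, angles in degrees, forces in N, time in s.
With the tool pointing down it reaches from about 0.4 to 0.9 m from the base axis. Payload 5.5 kg.
Tool frame: the origin (TCP) lies at the very end of the fingers, on their centre line; the grasp point (between the pads) lies 19 mm behind it (manip.grip_point_offset is the distance from the TCP to the grasp point, in m); z points along the fingers, y is the direction in which the jaws open and shut (so a half turn about z gives the same grasp; the last joint's range is limited). The gripper opens to 85 mm and grips with 20 to 120 N. Pads are 22 mm wide; open, the fingers measure 114 mm over their backs; the gripper's body (76 mm by 85 mm) begins 54 mm behind the grasp point. The pads swing forward as they close: fully open they stand 13 mm farther back than shut.
Start: joints at [80.054, 28.699, -24.465, 88.831, 12.651, 65.22, -12.049], TCP at [0.275, -0.589, 0.197] pointing down, gripper open.
Joint ranges: [-164.97, 164.97], [-17.58, 116.51], [-87.97, 89.64], [11.32, 138.91], [-80.73, 260.73], [10.89, 115.49], [-147.41, 147.41]. Speed limits (degrees/s): [147.25, 147.25, 180, 180, 180, 180, 180].

## Interface

Orientations are given as a 3x3 rotation matrix whose columns are the frame's x, y, z axes.
In Python, from rig import manip, eoat, solver, optics, ticket, read_time, read_joint_positions, read_qd, read_joint_efforts, read_position, read_eef_rot, read_contact_force, read_wrist_torque, read_gripper_width gives the robot as it stands. The module is installed in compiled form; this text tells all that it offers. Calls block until the motion is done:
- manip.move_to(position, orientation): joint-space move of the TCP to a pose.
- manip.move_linear(position, attitude=None, max_speed=0.15, guard=None): straight line of the TCP; attitude=None keeps the orientation; max_speed is the mean speed in m/s. With guard (N) it stops when the force on the tool has changed by that much, and returns True; else False.
- manip.set_joints(angles): joint-space move.
- eoat.command_gripper(opening, force=None): opening from 0.0 (shut) to 1.0 (fully open); force is the grip in N (None keeps the last); returns when the fingers have stopped.
- manip.hold(seconds).
- solver.inverse_kinematics(position, orientation): joint angles nearest the present ones, or None.
- optics.capture(name): name is "scene" or "top" or "wrist"; returns (picture, depth): 400x640x3 uint8, blue, green, red; 400x640 float32, m along the optical axis (not along the pixel's ray), 0 where there is no reading.
- optics.camera_model(name): a dict with "K" (3x3 intrinsics, pixels), "cam_to_world" (4x4, takes a point from camera to world coordinates). Camera axes: x right, y down, z forward; pixel columns grow to the right and rows downward; lengths in m; the calibration is good to about 2 mm. A picture is of the moment at which its call begins: read the wrist's pose just before it. camera_model takes no time and is no camera call; for the wrist camera it gives the pose at the moment of the call.
A pose or a line that the arm cannot do raises manip.MotionError and nothing moves.
- ticket.sign_off(): hands the job in, once; it reports no verdict.
Readings, each from a call of its own:
- read_time(): time.
- read_joint_positions(): joint angles.
- read_qd(): joint speeds.
- read_joint_efforts(): joint torques, N m.
- read_position(): TCP position.
- read_eef_rot(): TCP orientation.
- read_contact_force(): force on the tool from outside, world axes, zero at the start.
- read_wrist_torque(): the same for the moment, N m.
- read_gripper_width(): opening from 0.0 (shut) to 1.0 (fully open).
Only numpy, scipy, OpenCV 4.12 (cv2) and the standard library are available. Lean on these libraries where they do the work, as an engineer would, in place of code of your own. Each camera call takes 0.05 s, during which the arm holds its last target.

## Task

The lid with the yellow top lies loose in the mouth of the blue-banded paint tin. Take the seating tool from its stand, press its foot squarely and gently on the lid until it clicks home, follow it down and bear on it for a moment where it sits on the rim, without denting it, then hang the tool back in its stand. Press the lid with the tool only, and leave everything else as it is.

Things in the scene. Friction and masses are not known exactly. Their poses are not given: they have to be found in the camera images.
- tin: White half-litre paint tin with a blue band, 86 mm across, fixed upright in a dark round bench holder 112 mm across. Origin: centre of the holder's underside, on the table; z up. The steel mouth rim lies 102 mm above it; the mouth is 54 mm across. Three small clips reach 58 mm from the axis, 32 mm high.
- tin_mouth (a point): Centre of the tin's mouth, at the level of the rim's top face (102 mm above the tin's origin).
- lid: Snap-in lid, flat yellow top: flange 68 mm across, 4 thick; plug 51 across, 15 deep below. Origin: centre of the flange's underside, z up. Starts loose on spring balls in the mouth, 9 mm above the rim. Pushed down, resistance grows to about 6 to 11 N some 6 mm above home; then it snaps down and stops hard, flange on the rim (origin at tin_mouth). The tool dents it above 25 N.
- tool: Seating tool, 0.2-0.4 kg, hanging upright in the stand. Origin: centre of the collar's underside; z up; x, y normal to the handle's sides. Collar 64 mm across, 6 thick; above it a square wooden handle 30 x 30, 6 to 76 mm up. Below: boss 40 across, 12 deep, then a black rubber foot 44 across on a stiff screw stem, set anew each time: its flat underside is 30 to 70 mm below the origin, unmeasured.
- tool_grip (a point): Point on the handle's axis 32 mm above the tool's origin, a good place to grip the handle across its 30 mm from above; fingertips reaching 19 mm below it stay 7 mm clear of the collar.
- stand: Grey tool stand, fixed: base and top plate 100 x 100 mm on four thin posts, top face 85 mm above the table. The top plate, 8 mm thick, has a round hole 56 mm across in its middle through which foot and boss hang while the collar rests on the top face. Origin: centre of its underside, z up.
- stand_seat (a point): Centre of the stand's hole at the level of the top face: where the tool's origin lies when it hangs in the stand.
- green_tin: A sealed white tin with a green band, 86 mm across, 90 tall; bystander, leave alone. Origin: centre of its underside.
- red_tin: A sealed white tin with a red band, 86 mm across, 90 tall; bystander, leave alone. Origin: centre of its underside.
- tape: A roll of yellow tape lying flat, 100 mm across, 24 high; bystander, leave alone. Origin: centre of its underside.
- scraper: A screwdriver used as a lid opener, 170 mm long, lying; bystander, leave alone. Origin: mid-length of the tool, lying.
- hardener: A grey bottle with a red cap, 52 mm across, 120 tall; bystander, leave alone. Origin: centre of its underside.
- spare_lid: A spare tin lid with a red top, 68 mm across, lying flat, not needed; bystander, leave alone. Origin: centre of its underside.
- abrasive_box: A white carton, 70 x 110 x 50 mm; bystander, leave alone. Origin: centre of its underside.
Things that resemble listed ones, but are neither listed nor needed, are in the scene too. Leave any orange look-alike of the tool alone.

How it is judged:
By the outcome, as a careful person would: the job done as asked, in the order asked, and still so for the second after the job is handed in, with the robot touching nothing.
It also fails if it takes over 58 s, if anything falls off the work surface, if the arm or the gripper's body presses on something with over 40 N, if the wrist force passes 120 N, or if a joint passes its speed limit or range.

## Working session

There is one attempt and no reset: what is moved stays moved. The work goes in short steps, each a Python script; the robot and the scene stay as the last script left them, time stands still between calls to the robot, and variables do not carry over. Pictures are saved under pics/ and viewed, and the job is handed in when it is done.

```bash
mkdir -p pics
python3 - <<'E'
from rig import *
import cv2,numpy as np
for n in ["scene","top"]:
    p,d=optics.capture(n); cv2.imwrite(f"pics/{n}0.png",p); np.save(f"pics/{n}0.npy",d)
    m=optics.camera_model(n); print(n,m["K"],m["cam_to_world"]); np.savez(f"pics/{n}_cam.npz",**{k:m[k] for k in("K","cam_to_world")})
print(read_time(),read_position(),read_eef_rot(),read_contact_force(),read_gripper_width())
E
```

```text
scene [[516.43181686   0.         320.72956569]
 [  0.         516.43181686 199.73902413]
 [  0.           0.           1.        ]] [[-0.86170813  0.4136665  -0.2938352   1.04511167]
 [ 0.50737468  0.69622086 -0.50778681  0.85666586]
 [-0.00548019 -0.58664857 -0.80982308  1.46007708]
 [ 0.          0.          0.          1.        ]]
top [[432.16890996   0.         316.67302687]
 [  0.         432.16890996 202.08056132]
 [  0.           0.           1.        ]] [[-0.00821363 -0.99245344  0.12234669  0.39727463]
 [-0.99993783  0.0090744   0.00647998  0.00233291]
 [-0.0075413  -0.12228585 -0.99246627  1.34622929]
 [ 0.          0.          0.          1.        ]]
0.1 [ 0.27462607 -0.58838748  0.19624733] [[ 9.06111894e-01  4.23037500e-01 -7.13269207e-04]
 [ 4.23038100e-01 -9.06110471e-01  1.60632259e-03]
 [ 3.32339973e-05 -1.75724806e-03 -9.99998455e-01]] [-0.56500605 -0.78486807  0.09456061] 1.0024032098865399
```

View pics/scene0.png

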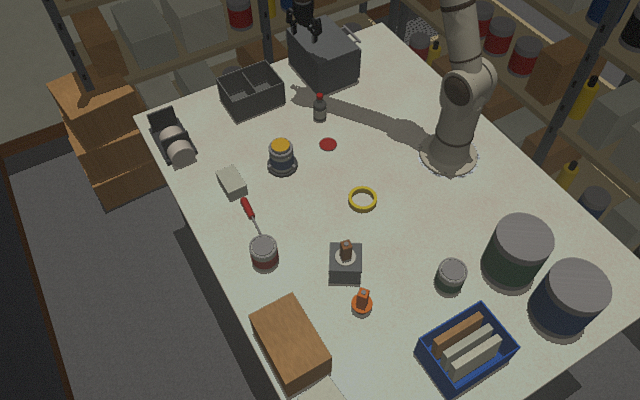

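View pics/top0.png

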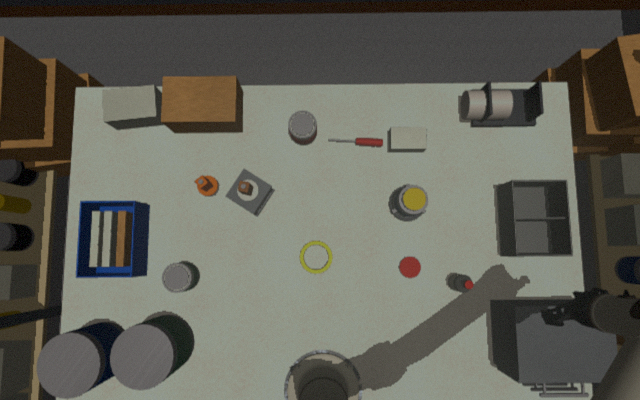

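Top view: the wooden-handled tool hangs in the grey stand at about (248,190). The orange look-alike stands at (207,185). The tin with the yellow lid is at (412,200); the tape ring at (316,257) and the red spare lid at (410,267) are other round things. The tool is the wooden one in the stand, and I'll confirm it with crops.

Run:
```python
import cv2,numpy as np
t=cv2.imread("pics/top0.png");s=cv2.imread("pics/scene0.png")
c=lambda im,u,v,r=40:cv2.resize(im[v-r:v+r,u-r:u+r],(390,290*390//290),interpolation=cv2.INTER_CUBIC)
a=np.hstack([c(t,240,190,35),c(t,410,203,35)]);cv2.imwrite("pics/c1.png",a)
a=np.hstack([c(s,346,262),c(s,282,157,30)]);cv2.imwrite("pics/c2.png",a)
```

```text
(no output)
```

View pics/c1.png

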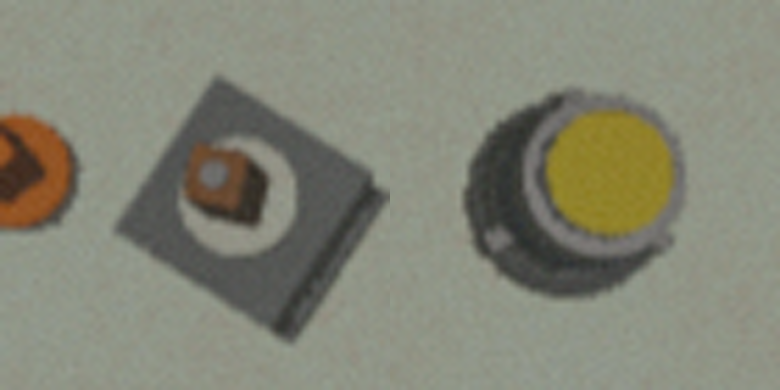

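View pics/c2.png

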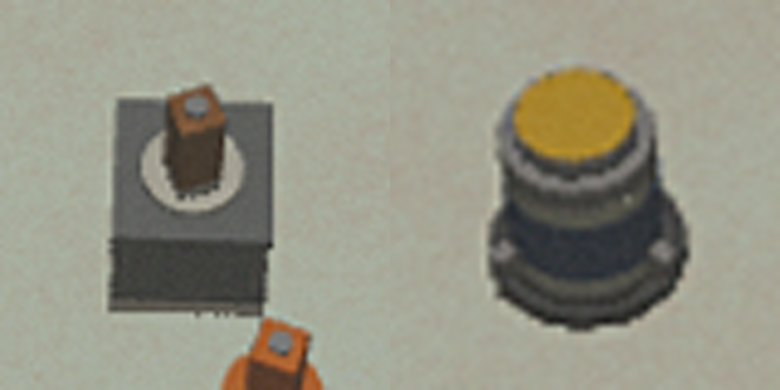

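The crops confirm it: a natural wood handle with a white collar in the grey stand (left), not the orange one; and the blue-banded tin with the yellow lid (right).

```bash
cat > h.py <<'E'
import cv2,numpy as np
def ray(cam,u,v,z):
    K,T=cam["K"],cam["cam_to_world"]
    d=T[:3,:3]@np.linalg.inv(K)@np.array([u,v,1.]); o=T[:3,3]
    return o+d*(z-o[2])/d[2]
def near(mask,u,v):
    n,l,st,ce=cv2.connectedComponentsWithStats(mask.astype(np.uint8))
    i=1+np.argmin([np.hypot(*(c-(u,v))) + (1e3 if s[4]<20 else 0) for c,s in zip(ce[1:],st[1:])])
    return l==i
def hullc(m):
    c=max(cv2.findContours(m.astype(np.uint8),0,2)[0],key=cv2.contourArea)
    return cv2.convexHull(c)[:,0,:].astype(float)
def rectify(pts,cam,z): return np.array([ray(cam,u,v,z)[:2] for u,v in pts])
def circ(P):
    A=np.c_[2*P,np.ones(len(P))];x=np.linalg.lstsq(A,(P**2).sum(1),rcond=None)[0]
    return x[:2],np.sqrt(x[2]+x[0]**2+x[1]**2)
E
python3 - <<'E'
from h import *
for n,(lu,lv),(hu,hv),(su,sv) in [("top",(413,199),(246,187),(238,200)),("scene",(281,145),(346,243),(365,262))]:
    im=cv2.imread(f"pics/{n}0.png");cam=np.load(f"pics/{n}_cam.npz");hsv=cv2.cvtColor(im,cv2.COLOR_BGR2HSV).astype(int)
    H,S,V=hsv[...,0],hsv[...,1],hsv[...,2]
    m=near((H>18)&(H<35)&(S>130)&(V>90),lu,lv);P=rectify(hullc(m),cam,.115);print(n,"lid",circ(P),m.sum())
    print(" px hsv handle",hsv[hv,hu],"stand",hsv[sv,su])
    # stand plate: dark grey low sat; hull -> minAreaRect at z=.085
    d=np.load(f"pics/{n}0.npy");K,T=cam["K"],cam["cam_to_world"]
    vv,uu=np.mgrid[:400,:640];pc=np.stack([(uu-K[0,2])/K[0,0]*d,(vv-K[1,2])/K[1,1]*d,d],-1)@T[:3,:3].T+T[:3,3]
    near_st=np.zeros(d.shape,bool);near_st[hv-35:hv+50,hu-45:hu+45]=1
    pl=near_st&(abs(pc[...,2]-.086)<.009)&(d>0)&(V<150)|0
    g=pl&(abs(pc[...,2]-.085)<.008)
    g=near(cv2.morphologyEx(g.astype(np.uint8),cv2.MORPH_CLOSE,np.ones((5,5))),su,sv)
    P=rectify(hullc(g),cam,.085);r=cv2.minAreaRect(P.astype(np.float32)*1000);print(" stand",r)
    t=near_st&(abs(pc[...,2]-.161)<.012)&(d>0)
    if t.sum()>10:
        P=rectify(hullc(t),cam,.161);print(" handletop",cv2.minAreaRect(P.astype(np.float32)*1000),t.sum(),np.median(pc[t][:,2]))
    co=near_st&(abs(pc[...,2]-.091)<.012)&(S<45)&(V>110)
    co=near(co,hu,hv+8);P=rectify(hullc(co),cam,.091);print(" collar",circ(P),co.sum())
    lm=m&(d>0);print(" lid z med",np.median(pc[lm][:,2]),"plate z",np.median(pc[g&(S<60)][:,2]))
E
```

```text
top lid (array([ 0.55687438, -0.26866316]), np.float64(0.03150743097688071)) 388
 px hsv handle [ 14 130 100] stand [50  9 87]
 stand ((586.9614868164062, 212.71047973632812), (101.26702117919922, 99.9725112915039), 57.07509994506836)
 handletop ((588.1555786132812, 213.24815368652344), (30.547636032104492, 30.346086502075195), 76.84324645996094) 119 0.16125659317643426
 collar (array([0.5902817 , 0.21387896]), np.float64(0.03130011335294846)) 182
 lid z med 0.11576698328280077 plate z 0.08541865620361788
scene lid (array([ 0.55810125, -0.26523465]), np.float64(0.031213066722550552)) 196
 px hsv handle [ 15   9 120] stand [ 36  22 173]
 stand ((591.8589477539062, 216.4959716796875), (103.08526611328125, 98.39752197265625), 56.8919677734375)
 handletop ((594.606689453125, 219.73114013671875), (35.1358757019043, 32.3211555480957), 77.42076873779297) 108 0.160713717726243
 collar (array([0.59143423, 0.2171024 ]), np.float64(0.03164664709549877)) 143
 lid z med 0.11483394414325843 plate z 0.08535454956164856
```

```bash
cat >> h.py <<'E'
def down(a):  # jaw axis y at world angle a deg, z down
    a=np.radians(a);y=np.array([np.cos(a),np.sin(a),0]);z=np.array([0,0,-1.]);return np.c_[np.cross(y,z),y,z]
E
python3 - <<'E'
from rig import *; from h import *
m=optics.camera_model("wrist");T=m["cam_to_world"];R=read_eef_rot()
print(m["K"],"cam in tcp",R.T@(T[:3,3]-read_position()),"\n",R.T@T[:3,:3])
print(read_joint_positions())
for a in(-103,-13,77,167):
  for p in((.557,-.267,.3),(.59,.215,.10),(.59,.215,.3),(.557,-.267,.15)):
    print(a,p,np.round(solver.inverse_kinematics(p,down(a)),0) if solver.inverse_kinematics(p,down(a)) is not None else None)
E
```

```text
[[325.96272402   0.         318.02650537]
 [  0.         325.96272402 193.034945  ]
 [  0.           0.           1.        ]] cam in tcp [ 0.07555104  0.00032694 -0.17737938] 
 [[ 2.02421391e-04 -9.55065502e-01 -2.96394746e-01]
 [ 9.99999816e-01  3.62648171e-04 -4.85607134e-04]
 [ 5.71273634e-04 -2.96394593e-01  9.55065400e-01]]
[ 80.05352923  28.74971136 -24.45169697  88.88518551  12.65198605
  65.2189817  -12.05037044]
-103 (0.557, -0.267, 0.3) [ 44.  21. -28.  86.  10.  75. -88.]
-103 (0.59, 0.215, 0.1) [   3.   35.  -35.   97.   23.   56. -143.]
-103 (0.59, 0.215, 0.3) [  18.   32.  -61.   84.   28.   80. -147.]
-103 (0.557, -0.267, 0.15) [ 41.  28. -24.  96.  13.  58. -91.]
-13 (0.557, -0.267, 0.3) [ 56.  25. -46.  86.  18.  77.  -4.]
-13 (0.59, 0.215, 0.1) [ 17.  44. -58.  96.  41.  64. -66.]
-13 (0.59, 0.215, 0.3) [ 24.  39. -74.  84.  37.  85. -64.]
-13 (0.557, -0.267, 0.15) [ 53.  32. -41.  96.  23.  61.  -8.]
77 (0.557, -0.267, 0.3) [ 64.  30. -60.  86.  26.  79.  80.]
77 (0.59, 0.215, 0.1) [  8.  38. -43.  96.  30.  58.  32.]
77 (0.59, 0.215, 0.3) [ 24.  39. -74.  84.  37.  85.  26.]
77 (0.557, -0.267, 0.15) [ 62.  38. -56.  96.  34.  65.  74.]
167 (0.557, -0.267, 0.3) [ -22.   32.   67.   89.  -30.   79. -145.]
167 (0.59, 0.215, 0.1) [ 24.  56. -75.  96.  56.  74. 104.]
167 (0.59, 0.215, 0.3) [ 24.  39. -74.  84.  37.  85. 116.]
167 (0.557, -0.267, 0.15) [ -24.   52.   78.   99.  -53.   75. -128.]
```

```bash
python3 - <<'E'
from rig import *; from h import *
p=read_position();manip.move_linear([p[0],p[1],.32],max_speed=.3)
for k,pos in (("tin",(.557,-.267,.32)),("stand",(.59,.215,.32))):
    manip.move_to(pos,down(-13)); manip.hold(.2)
    m=optics.camera_model("wrist");im,d=optics.capture("wrist")
    cv2.imwrite(f"pics/w_{k}.png",im);np.save(f"pics/w_{k}.npy",d);np.savez(f"pics/w_{k}_cam.npz",K=m["K"],cam_to_world=m["cam_to_world"])
    print(read_time(),read_position(),read_contact_force(),read_joint_positions())
E
python3 -c "
import cv2,numpy as np
cv2.imwrite('pics/w2.png',cv2.resize(np.hstack([cv2.imread('pics/w_tin.png'),cv2.imread('pics/w_stand.png')])[:, :],(800,250)))"
```

```text
2.4833 [ 0.55652868 -0.26815207  0.31987525] [ 0.33390545  0.82210923 -0.6260833 ] [ 56.50516542  24.44666356 -46.43623191  84.19506324  17.79874817
  78.9612043   -3.87737242]
4.4917 [0.59038764 0.21404704 0.3199501 ] [-0.43742368  0.03450026  0.37202408] [ 19.18571415  31.79315447 -63.2215207   82.36813673  28.2982561
  82.97940025 -56.97293432]
```

View pics/w_tin.png

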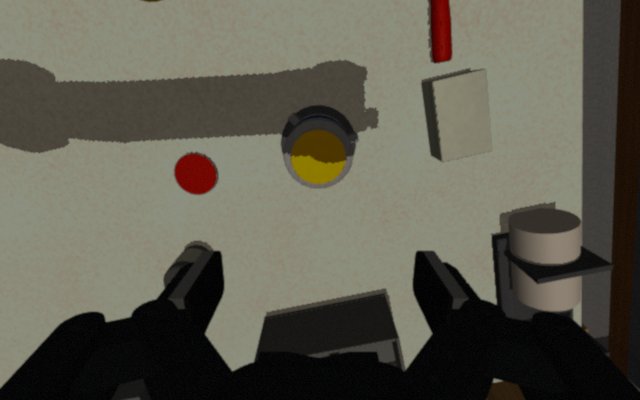

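View pics/w_stand.png

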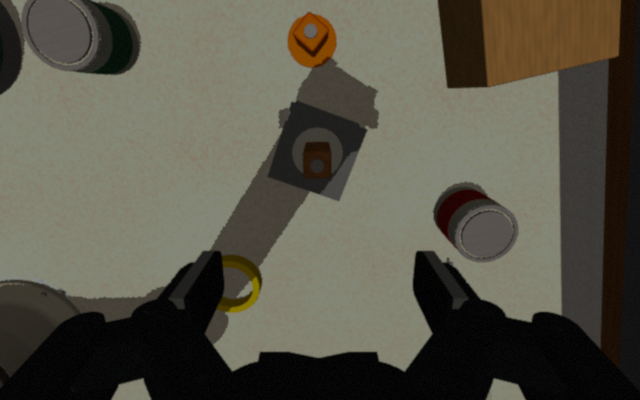

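The wrist views show the lid at about (319,158), half in the arm's shadow, and the tool handle top at (317,166) in the collar at (317,153). The handle's sides line up with the jaws.

Run:
```python
from h import *
def load(k):
    im=cv2.imread(f"pics/w_{k}.png");cam=np.load(f"pics/w_{k}_cam.npz");d=np.load(f"pics/w_{k}.npy")
    K,T=cam["K"],cam["cam_to_world"];vv,uu=np.mgrid[:400,:640]
    pc=np.stack([(uu-K[0,2])/K[0,0]*d,(vv-K[1,2])/K[1,1]*d,d],-1)@T[:3,:3].T+T[:3,3]
    return im,cam,d,pc,cv2.cvtColor(im,cv2.COLOR_BGR2HSV).astype(int)
im,cam,d,pc,hs=load("tin")
m=near((hs[...,0]>15)&(hs[...,0]<35)&(hs[...,1]>150),319,158);print("lid",circ(rectify(hullc(m),cam,.115)),m.sum(),np.median(pc[m][:,2]))
A=np.c_[pc[m][:,:2]-pc[m][:,:2].mean(0),np.ones(m.sum())];print(" tilt fit",np.linalg.lstsq(A,pc[m][:,2],rcond=None)[0])
# rim/tin top: points z in .095-.11 and lid: xy of all pts above .09
reg=np.zeros(d.shape,bool);reg[95:200,270:370]=1
q=reg&(pc[...,2]>.095);print(" rim+lid",circ(rectify(hullc(near(q,319,158)),cam,.102)))
im,cam,d,pc,hs=load("stand")
w=np.zeros(d.shape,bool);w[95:210,255:380]=1
g=near(w&(pc[...,2]>.077),317,153);r=cv2.minAreaRect(rectify(hullc(g),cam,.085).astype(np.float32)*1000);print("stand",r)
t=w&(abs(pc[...,2]-.161)<.01);print("handle",cv2.minAreaRect(rectify(hullc(t),cam,.161).astype(np.float32)*1000),t.sum(),np.median(pc[t][:,2]))
t=near(w&(hs[...,1]<45)&(hs[...,2]>0)&(abs(pc[...,2]-.091)<.004)|(w&(abs(pc[...,2]-.161)<0)),317,150)
print("collar",circ(rectify(hullc(t),cam,.091)),np.median(pc[t][:,2]),t.sum())
print(hs[145,300],hs[120,300],hs[166,310])
t=near(w&(hs[...,2]>hs[120,300,2]+15)&(pc[...,2]>.08)&(pc[...,2]<.12)&(hs[...,1]<80),317,140);P=hullc(t);print("collar2",circ(rectify(P,cam,.091)),t.sum(),P.min(0),P.max(0))
```

```text
lid (array([ 0.5564468 , -0.26673527]), np.float64(0.032318579055613514)) 2322 0.11625771435517604
 tilt fit [0.06091528 0.25363459 0.11721854]
 rim+lid (array([ 0.55689178, -0.26703356]), np.float64(0.04267551166761906))
stand ((588.9937133789062, 213.94125366210938), (100.62532806396484, 101.6597900390625), 57.20214080810547)
handle ((590.1588745117188, 216.76634216308594), (29.985010147094727, 29.531301498413086), 76.90672302246094) 811 0.16176096884335417
collar (array([0.59075761, 0.2160718 ]), np.float64(0.032295677749571254)) 0.091777986107554 778
[20 37 62] [30  8 31] [ 14 119  43]
collar2 (array([0.58977538, 0.21655783]), np.float64(0.03164685004559306)) 1032 [292. 127.] [342. 172.]
```

Run:
```python
from rig import *; from h import *
d=np.load("pics/w_tin.npy");c=np.load("pics/w_tin_cam.npz");K,T=c["K"],c["cam_to_world"]
vv,uu=np.mgrid[:400,:640];pc=np.stack([(uu-K[0,2])/K[0,0]*d,(vv-K[1,2])/K[1,1]*d,d],-1)@T[:3,:3].T+T[:3,3]
m=np.hypot(uu-319,vv-158)<20;P=pc[m];A=np.c_[P[:,:2]-P[:,:2].mean(0),np.ones(len(P))];print("tilt",np.linalg.lstsq(A,P[:,2],rcond=None)[0])
R=down(-13.1)
manip.move_to((.590,.216,.20),R)
print(manip.move_linear((.590,.216,.098),R,max_speed=.12,guard=8),read_position(),read_contact_force())
eoat.command_gripper(0.0,force=60);manip.hold(.2)
print(read_gripper_width(),read_position(),read_contact_force(),read_wrist_torque(),read_time())
```

```text
tilt [0.03196234 0.15360466 0.11657139]
False [0.59062253 0.21655118 0.09891212] [0.6765119  0.08463042 0.3440529 ]
0.3409214476344529 [0.59002363 0.21619011 0.09846831] [-1.84002792 -0.04517365  6.65092182] [-0.22067864  0.33488036 -0.10103705] 6.7917
```

Run:
```python
from rig import *; from h import *
for k,cv in (("w_tin",(319,158)),("w_stand",(300,180)),("w_tin",(196,174))):
    d=np.load(f"pics/{k}.npy");c=np.load(f"pics/{k}_cam.npz");K,T=c["K"],c["cam_to_world"]
    vv,uu=np.mgrid[:400,:640];pc=np.stack([(uu-K[0,2])/K[0,0]*d,(vv-K[1,2])/K[1,1]*d,d],-1)@T[:3,:3].T+T[:3,3]
    print(k,[(v,np.round(np.median(pc[v,cv[0]-6:cv[0]+6],axis=0)[1:],4)) for v in range(cv[1]-28,cv[1]+30,6)])
manip.move_linear((.590,.216,.200),max_speed=.1);manip.hold(.3)
print(read_position(),read_contact_force(),read_wrist_torque(),read_gripper_width(),read_time())
im,d=optics.capture("scene");cv2.imwrite("pics/s2.png",cv2.resize(im[170:330,220:460],(780,520),interpolation=cv2.INTER_CUBIC));cv2.imwrite("pics/s2full.png",im);np.save("pics/s2.npy",d)
```

```text
w_tin [(130, array([-0.2361,  0.1164])), (136, array([-0.2428,  0.116 ])), (142, array([-0.2495,  0.1166])), (148, array([-0.2565,  0.1164])), (154, array([-0.2633,  0.1161])), (160, array([-0.2702,  0.1159])), (166, array([-0.2775,  0.1159])), (172, array([-0.2846,  0.116 ])), (178, array([-0.2919,  0.1156])), (184, array([-0.2992,  0.1162]))]
w_stand [(152, array([0.223 , 0.0918])), (158, array([0.216 , 0.0922])), (164, array([0.208 , 0.0916])), (170, array([0.1998, 0.0892])), (176, array([0.1916, 0.0863])), (182, array([0.1831, 0.0862])), (188, array([0.1639, 0.0444])), (194, array([0.1423, 0.0011])), (200, array([0.1327, 0.0015])), (206, array([0.1228, 0.0009]))]
w_tin [(146, array([-0.2292,  0.0015])), (152, array([-0.238 ,  0.0014])), (158, array([-0.2464,  0.006 ])), (164, array([-0.2553,  0.0053])), (170, array([-0.2643,  0.0055])), (176, array([-0.2731,  0.0052])), (182, array([-0.2824,  0.0052])), (188, array([-0.2918,  0.0052])), (194, array([-0.3011,  0.0047])), (200, array([-0.3116,  0.0011]))]
[0.58984375 0.21596823 0.19960705] [-0.17470026 -0.17130467 -3.65248783] [-0.01120887  0.00705138 -0.05009707] 0.33748614508831437 8.2583
```

View pics/s2.png

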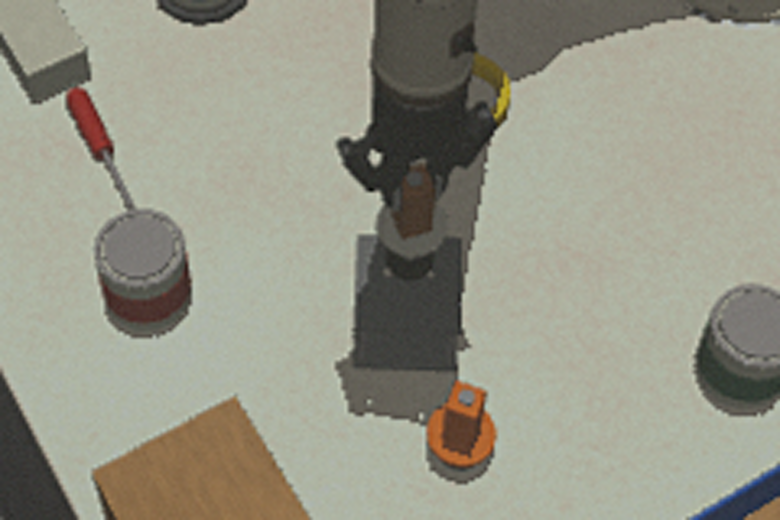

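The tool is lifted out of the stand and hangs upright; its dark foot is visible below the collar at crop (410,260), with its lowest edge near (410,278). I'll estimate the foot length from that, then travel high and approach the lid.

Run:
```python
from rig import *; from h import *
c=np.load("pics/scene_cam.npz");im=cv2.imread("pics/s2full.png");d=np.load("pics/s2.npy");K,T=c["K"],c["cam_to_world"]
for v in range(236,268,2):
    x=np.array([(346-K[0,2])/K[0,0],(v-K[1,2])/K[1,1],1])*d[v,346];print(v,im[v,346],np.round(T[:3,:3]@x+T[:3,3],4))
R=down(-13.1)
manip.move_linear((.590,.216,.25),max_speed=.2)
manip.move_to((.5567,-.2669,.25),R);manip.hold(.3)
print(read_position(),read_contact_force(),read_wrist_torque(),read_time())
m=optics.camera_model("wrist");i2,d2=optics.capture("wrist");cv2.imwrite("pics/w3.png",i2)
i2,d2=optics.capture("scene");cv2.imwrite("pics/s3.png",cv2.resize(i2[80:200,200:380],(780,520),interpolation=cv2.INTER_CUBIC));cv2.imwrite("pics/s3full.png",i2);np.save("pics/s3.npy",d2)
```

```text
236 [46 58 70] [0.6011 0.2288 0.2288]
238 [48 59 71] [0.6001 0.228  0.2162]
240 [47 59 71] [0.6007 0.2294 0.2078]
242 [51 63 80] [0.5983 0.2268 0.1913]
244 [88 94 92] [0.6027 0.2336 0.1936]
246 [84 90 92] [0.6051 0.2376 0.1903]
248 [85 94 95] [0.6074 0.2415 0.1868]
250 [48 52 51] [0.5938 0.2231 0.1368]
252 [40 45 44] [0.5986 0.2305 0.1402]
254 [42 46 46] [0.6011 0.2346 0.1369]
256 [53 57 57] [0.5645 0.1842 0.0164]
258 [59 61 59] [0.5659 0.1868 0.0086]
260 [61 64 62] [0.5706 0.1941 0.0111]
262 [62 63 64] [0.5768 0.2036 0.0184]
264 [60 63 62] [0.5788 0.2071 0.0127]
266 [62 64 65] [0.6067 0.2467 0.0882]
[ 0.55703781 -0.26615802  0.25007292] [ 0.26767921 -0.10291772 -3.66845181] [-0.00965156  0.00406083  0.02383886] 10.775
```

View pics/s3.png

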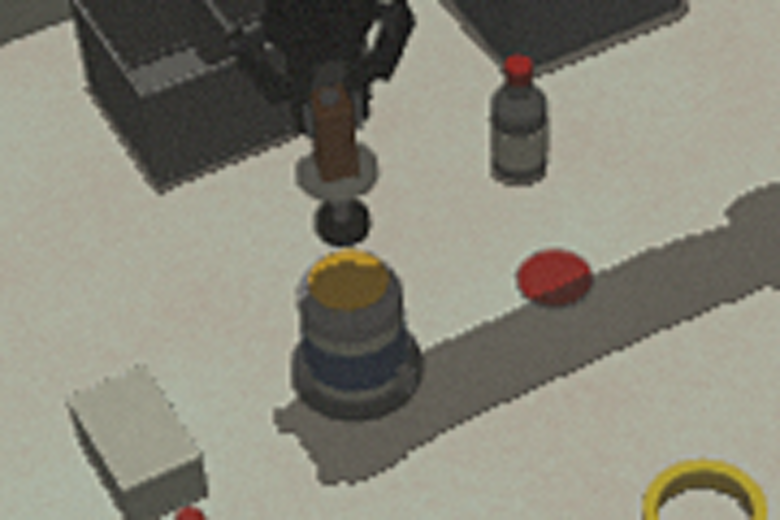

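View pics/w3.png

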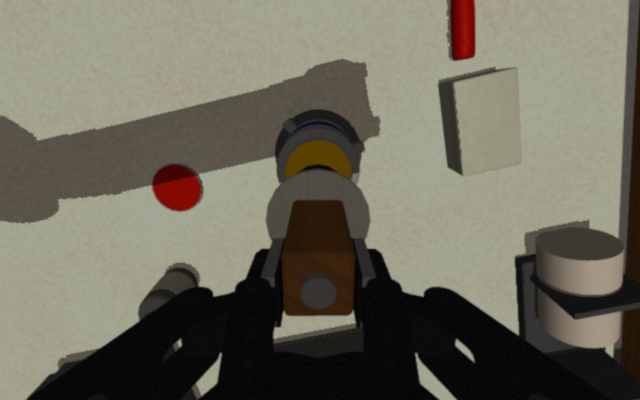

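The foot hangs plumb above the lid: the foot disc is at crop (342,222) and the lid at (347,280). The depth reading puts its underside about 50 mm below the collar, so contact should come at a TCP height near 0.18. I'll start the guarded approach higher than that.

Run:
```python
from rig import *; from h import *
X,Y=.5567,-.2670;R=down(-13.1)
manip.move_linear((X,Y,.205),R,max_speed=.1);manip.hold(.2)
b=np.mean([read_contact_force() for _ in range(3)],axis=0);print("base",b,read_time())
hit=manip.move_linear((X,Y,.165),R,max_speed=.012,guard=2.5)
p=read_position();print(hit,p,read_contact_force()-b,read_wrist_torque(),read_time())
manip.hold(.1);print(read_position(),read_contact_force()-b)
```

```text
base [-0.26758427 -0.68685963 -3.39693688] 11.675
True [ 0.55660976 -0.2670366   0.18730604] [0.47416428 0.11807834 6.26060413] [-0.09381503 -0.19379837  0.01562921] 13.3167
[ 0.5565439  -0.26705117  0.18720136] [1.52873512 1.37265257 7.73562863]
```

Run:
```python
from rig import *; from h import *
X,Y=.5567,-.2670;R=down(-13.1);b=np.array([-.27,-.45,-3.55])
z=.1872; peak=0
f=(read_contact_force()-b)[2]
while z>.172:
    z-=.0005
    manip.move_linear((X,Y,z),R,max_speed=.01)
    F=read_contact_force()-b; print(round(z,4),read_position()[2].round(4),F.round(1),round(read_time(),2))
    peak=max(peak,F[2])
    if F[2]>13 or (peak>5 and F[2]<2): break
```

```text
0.1867 0.187 [0.1 0.1 9.2] 13.72
0.1862 0.1865 [0.5 0.2 8.3] 13.97
0.1857 0.186 [0.5 0.5 9.4] 14.22
0.1852 0.1854 [ 0.7 -0.5  8.3] 14.47
0.1847 0.1841 [ 1.2 -0.1  2.3] 14.72
0.1842 0.183 [0.5 0.4 0.6] 14.97
```

The lid snapped: the force fell from about 9 N to 0.6 N. Now I follow it down to the rim.

Run:
```python
from rig import *; from h import *
X,Y=.5567,-.2670;R=down(-13.1);b=np.array([-.27,-.45,-3.55])
z=.1840
while z>.172:
    s=.0005
    z-=s
    manip.move_linear((X,Y,z),R,max_speed=.01)
    F=read_contact_force()-b; print(round(z,4),read_position()[2].round(4),F.round(1),round(read_time(),2))
    if F[2]>3: break
```

```text
0.1835 0.1831 [0.5 1.4 0.5] 15.22
0.183 0.183 [0.3 1.  0.1] 15.47
0.1825 0.1825 [0.  0.6 0. ] 15.72
0.182 0.182 [-0.9  1.  -0.2] 15.97
0.1815 0.1815 [-0.3 -0.2 -0.2] 16.22
0.181 0.181 [-1.2  1.4 -0.2] 16.47
0.1805 0.1805 [ 0.8 -0.3  0.5] 16.72
0.18 0.1799 [0.5 0.9 0.5] 16.97
0.1795 0.1794 [ 0.1  0.3 -0.6] 17.22
0.179 0.179 [0.1 0.6 0.7] 17.47
0.1785 0.179 [-0.9  1.5  4.6] 17.72
```

Contact again at 0.179, about 10 mm below first contact, so it sits on the rim. I press to about 12–15 N and hold.

Run:
```python
from rig import *; from h import *
X,Y=.5567,-.2670;R=down(-13.1);b=np.array([-.27,-.45,-3.55])
z=.1785
while z>.174:
    z-=.0002
    manip.move_linear((X,Y,z),R,max_speed=.01)
    F=read_contact_force()-b; print(round(z,4),read_position()[2].round(4),F.round(1),round(read_time(),2))
    if F[2]>12: break
for _ in range(5):
    manip.hold(.2);print((read_contact_force()-b).round(1),read_wrist_torque().round(2),read_position().round(4))
```

```text
0.1783 0.1789 [-2.2  0.9  9.1] 17.97
0.1781 0.1789 [-3.   1.  10.7] 18.22
0.1779 0.1789 [-3.1  1.8 11. ] 18.47
0.1777 0.1789 [-3.7  0.2 11.8] 18.72
0.1775 0.1789 [-3.8  1.7 13.7] 18.97
[-2.9  1.8 13.8] [0.29 1.3  0.01] [ 0.5569 -0.267   0.1789]
[-3.5  0.8 13.5] [0.29 1.28 0.05] [ 0.5569 -0.267   0.1789]
[-3.9  1.5 13.2] [0.24 1.22 0.  ] [ 0.5569 -0.267   0.1789]
[-4.   0.5 13.7] [ 0.29  1.23 -0.02] [ 0.5569 -0.267   0.1789]
[-3.8  0.6 13.5] [ 0.3   1.26 -0.  ] [ 0.5569 -0.267   0.1789]
```

Held 1 s at about 13.5 N. Lifting and inspecting.

Run:
```python
from rig import *; from h import *
X,Y=.5567,-.2670;R=down(-13.1)
manip.move_linear((X,Y,.182),R,max_speed=.02);manip.move_linear((X,Y,.26),R,max_speed=.15);manip.hold(.2)
print(read_contact_force(),read_wrist_torque(),read_gripper_width(),read_time())
p1,d=optics.capture("scene");c=np.load("pics/scene_cam.npz");K,T=c["K"],c["cam_to_world"]
vv,uu=np.mgrid[:400,:640];pc=np.stack([(uu-K[0,2])/K[0,0]*d,(vv-K[1,2])/K[1,1]*d,d],-1)@T[:3,:3].T+T[:3,3]
h=cv2.cvtColor(p1,cv2.COLOR_BGR2HSV).astype(int)
m=near((h[...,0]>12)&(h[...,0]<35)&(h[...,1]>110)&(uu>240)&(uu<310)&(vv>110)&(vv<170),281,146)
print("lid z",np.median(pc[m],axis=0),m.sum())
cv2.imwrite("pics/s4.png",cv2.resize(p1[80:200,200:380],(780,520),interpolation=cv2.INTER_CUBIC))
manip.move_to((.5895,.216,.25),R);manip.hold(.3);print(read_position(),read_time())
m=optics.camera_model("wrist");i,d=optics.capture("wrist");cv2.imwrite("pics/w5.png",i);np.save("pics/w5.npy",d);np.savez("pics/w5_cam.npz",K=m["K"],cam_to_world=m["cam_to_world"])
i,_=optics.capture("top");cv2.imwrite("pics/t5.png",cv2.resize(i[140:240,180:330],(780,520),interpolation=cv2.INTER_CUBIC))
```

```text
[-0.19933177  0.24886556 -3.36658389] [ 0.00681377 -0.01845178  0.05200766] 0.344231165541976 21.2083
lid z [ 0.55822454 -0.26647697  0.10624538] 199
[0.58982338 0.21523549 0.24998173] 23.325
```

View pics/s4.png

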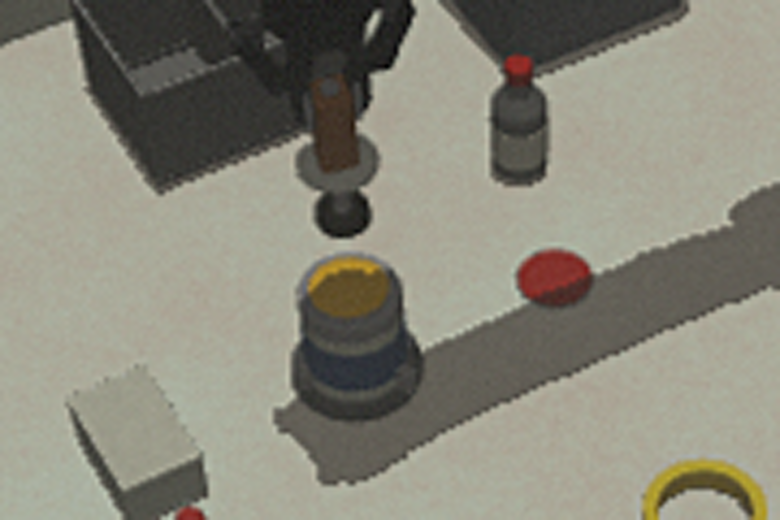

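View pics/w5.png

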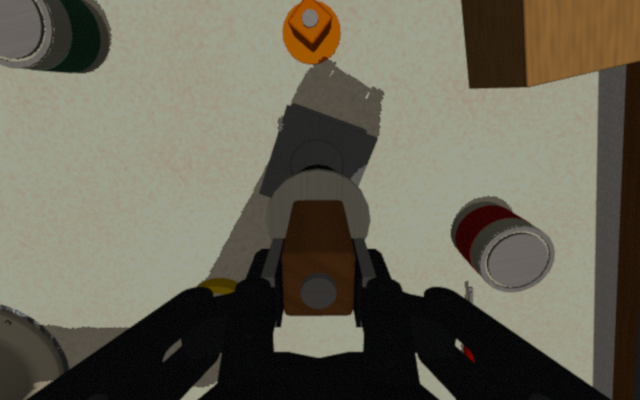

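The lid's top now reads 0.106 m, which is home level, and it is flat and centred in the mouth. The tool sits unchanged in the grip. In the wrist view the hole at (316,157) lines up with the tool. Lowering under guard.

Run:
```python
from rig import *; from h import *
R=down(-13.1);X,Y=.5895,.2155
print(manip.move_linear((X,Y,.165),R,max_speed=.1))
h=manip.move_linear((X,Y,.104),R,max_speed=.04,guard=5);print(h,read_position(),read_contact_force(),read_time())
if not h:
    h=manip.move_linear((X,Y,.094),R,max_speed=.01,guard=2.5);print(h,read_position(),read_contact_force(),read_wrist_torque(),read_time())
i,_=optics.capture("scene");cv2.imwrite("pics/s6.png",cv2.resize(i[200:320,270:450],(780,520),interpolation=cv2.INTER_CUBIC))
```

```text
False
False [0.58971782 0.21559346 0.10430894] [-0.70015856 -0.13556956 -3.1162042 ] 26.1
True [0.58941873 0.21547197 0.0984638 ] [-4.48220662e-03  4.11561503e-01  5.86263169e+00] [-0.16974017 -0.11347452 -0.01702948] 26.725
```

View pics/s6.png

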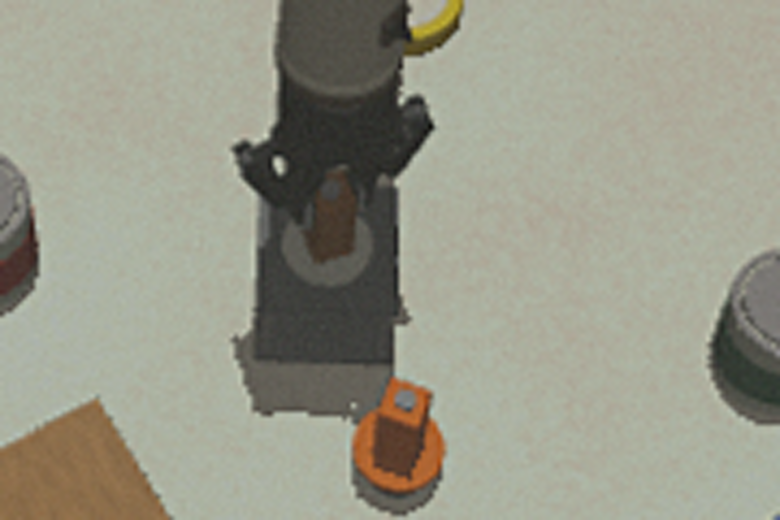

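The collar rests on the plate at TCP 0.0985, the same height as when I gripped it. Releasing and retreating.

Run:
```python
from rig import *; from h import *
eoat.command_gripper(1.0);manip.hold(.2);print(read_gripper_width(),read_contact_force())
manip.move_linear((.5895,.2155,.22),down(-13.1),max_speed=.12)
manip.move_to((.45,0,.35),down(-13.1));manip.hold(.3);print(read_position(),read_contact_force(),read_time())
for n in("scene","top"):
    i,d=optics.capture(n);cv2.imwrite(f"pics/{n}7.png",i)
    c=np.load(f"pics/{n}_cam.npz");K,T=c["K"],c["cam_to_world"];vv,uu=np.mgrid[:400,:640]
    pc=np.stack([(uu-K[0,2])/K[0,0]*d,(vv-K[1,2])/K[1,1]*d,d],-1)@T[:3,:3].T+T[:3,3]
    w=np.hypot(pc[...,0]-.59,pc[...,1]-.215)<.045
    t=w&(abs(pc[...,2]-.161)<.012);print(n,"handle",cv2.minAreaRect(rectify(hullc(t),c,.161).astype(np.float32)*1000),np.median(pc[t][:,2]))
    co=w&(abs(pc[...,2]-.091)<.004);print(" collar z",np.median(pc[co][:,2]))
    l=np.hypot(pc[...,0]-.557,pc[...,1]+.267)<.022;print(" lid z",np.median(pc[l][:,2]))
```

```text
1.004727371318056 [ 0.34378376 -0.01364072 -0.5410816 ]
[0.45016551 0.00069291 0.3500143 ] [ 0.23466273 -0.66146735  0.18853851] 30.2167
scene handle ((593.7394409179688, 219.46299743652344), (36.057552337646484, 31.68187713623047), 77.3692855834961) 0.15982982708245097
 collar z 0.09004440645169032
 lid z 0.10639328861427422
top handle ((587.4038696289062, 212.63705444335938), (31.591623306274414, 30.198339462280273), 78.10623168945312) 0.16088959545989878
 collar z 0.08991317739168558
 lid z 0.10669939944855833
```

View pics/scene7.png

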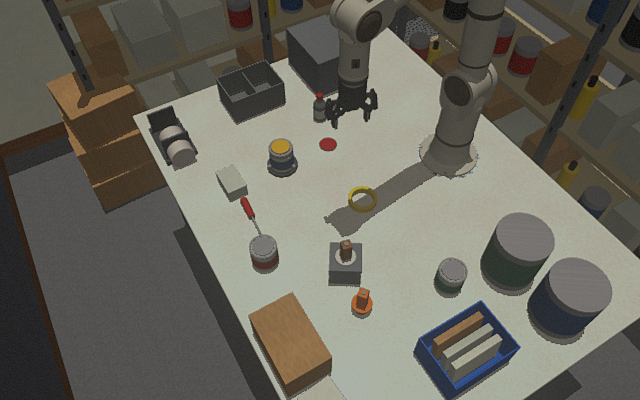

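View pics/top7.png

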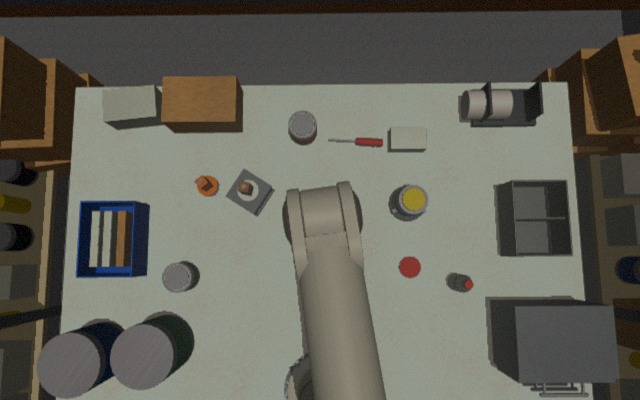

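The tool hangs back in the stand at top view (248,190), the lid is home at (413,200), the bystanders are where they were, and the gripper is clear. Handing in.

```bash
python3 -c "
from rig import *
ticket.sign_off();print(read_time())"
```

```text
the job is handed in; nothing more can be done
the job is handed in; nothing more can be done
```

The lid is home on the rim, the seating tool is back in its stand, and the job is handed in. The last clock reading, just before I handed it in, was 30.2 s.

- **Pressing:** I gripped the wooden-handled tool and pressed its foot on the yellow lid under force guard. The highest force read before the lid snapped was 9.4 N. I followed it down to the rim and held about 13.5 N for 1 s. The highest force I read was 13.8 N, well under the 25 N dent limit, though I only sampled the force at intervals.
- **Hanging back:** the collar touched the plate at the same gripper height as when I took the tool. I then opened the gripper and moved away.
- **Last checks:** the lid's top reads 0.106–0.107 m, against 0.106 m for home. The handle's top reads 0.160–0.161 m (0.161 m expected), within 1 mm of where it started. The bystanders look unmoved in both fixed views.
- **Disagreements:** the scene and top cameras differ from each other by up to about 9 mm on the handle, so I relied on the closer wrist view for aiming. While bearing on the lid there was also a side force of about 4 N, and it was gone once I lifted.

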